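# Unbolt the valve-box cover and hold it at the red index

### The job

Draw the bolt on the gas-valve box fully back, then raise the cover by its black bar handle until its edge lines up with the red index arm on the quadrant, and keep holding it there for the leak check: finish with the handle still in the gripper, because the cover falls shut if let go. Do not swing the cover well past the index (beyond it the extraction no longer draws), do not shift the index, and leave everything else on the bench where it is.

Things in the scene. Friction and masses are not known exactly. Their poses are not given: they have to be found in the camera images.
- valve_box: cream sheet-steel box fixed to the bench, 300 (x) x 200 (y) x 110 mm. Origin: centre of its underside. x axis: along the hinge, from the robot's side to the far end that carries the quadrant; handle and bolt are on its -y side. Hinge axis: parallel to x at y = +106, z = 114 mm of this frame.
- cover (a joint): opening angle of the cover, rad: 0 = shut and level, grows as its -y edge rises (to 1.45). Aluminium frame with clear pane, 304 x 206 x 6 mm, 0.4 to 0.9 kg with handle; free on its hinge, it falls shut from any angle. A steel keeper under its front edge surrounds the bolt's rod: it cannot rise more than about 0.03 rad until the rod is drawn out.
- cover_handle: black grip sleeve, 16 mm thick, 66 mm long, along the box's x, turning freely on the steel bracket 42 mm out from the cover's front edge (34 mm gap for a finger, bracket arms 80 mm apart). Origin: its middle, 254 mm from the hinge axis; cover shut: x 85, y -148, z 114 mm in the box frame. Its y and z axes turn freely with the sleeve, so a gripper on it can keep pointing down.
- cover_edge (a point): point on the dark reading line on the cover's far (+x) edge, 140 mm from the hinge axis. Axes turn with the cover.
- index (a joint): angle of the red index arm on the quadrant, rad, measured like cover (0 = level); 0.55 to 1.0, different each time. The cover lines up with it when cover equals this value. Clamped by friction; do not touch it.
- index_mark (a point): point on the middle line of the red index arm (strip 145 x 6 mm with clamp block and black thumb screw, on the aluminium quadrant at the box's far end), 140 mm from the hinge axis. Axes turn with the arm; its z axis points the way the cover opens.
- bolt (a joint): how far the bolt is drawn back in m: 0 = fully shot, 0.045 = fully back at its stop. It slides towards the box's -x in two guides, stays where it is left (about 1.5 N of friction) and clears the keeper at about 0.026.
- bolt_knob (a point): top of the bolt's brass knob, an upright pin 14 mm thick; top 145 mm above the bench, pin axis 30 mm out from the box's front wall and 24 mm out from the cover's edge; the guides on either side of it reach only 102 mm up, so the upper 40 mm can be gripped from above (fingers before and behind it along the box's x) or pushed.
- spanner: steel open spanner 170 mm long lying near the box's front; leave alone
- tee_fitting: steel tee fitting 72 mm long lying near the box's front; leave alone
- ferrule_jar: jar, 52 mm across, 60 mm tall, behind the box; leave alone
- test_gauge: round black digital gauge, 96 mm across, lying face up, steel stem on one side; leave alone
- steel_bowl: steel bowl, 110 mm across, 50 mm tall; leave alone
- leak_bottle: white bottle with red cap, 56 mm across, 130 mm tall, on the left; leave alone
- screwdriver: yellow-handled screwdriver 180 mm long, on the left; leave alone

How it is judged:
On the way:
1. the bolt is drawn fully back while the cover is still shut (value of joint bolt above 0.038 m and value of joint cover below 0.06 rad), for 0.2 s.
At the end, for the whole second after the job is handed in: The bolt is still drawn back (more than 38 of its 45 mm) and the cover stands still with its edge within 8 mm (about 3 degrees) of the red index, measured at the quadrant 140 mm from the hinge, carried by the fingers on its black handle, through the last second (z of cover_edge in the frame of index_mark between -0.008 and 0.008 m and velocity of joint cover between -0.05 and 0.05 rad/s and contact force between the fingers and cover_handle above 0.5 N and value of joint bolt above 0.038 m); the arm keeps its last pose, push and grip.
It fails at once if the cover is swung well past the red index (more than 22 mm at the quadrant, about 9 degrees) (z of cover_edge in the frame of index_mark above 0.022 m).
It fails at once if the red index is shifted by more than 5 mm (distance of index_mark from where it was at the start of the episode above 0.005 m).
It fails at once if something else on the bench is moved by more than 30 mm (distance of any of spanner, tee_fitting, ferrule_jar, test_gauge, steel_bowl, leak_bottle, screwdriver from where it was at the start of the episode above 0.03 m).
It also fails if it takes over 48 s, if anything falls off the work surface, if the arm or the gripper's body presses on something with over 40 N, if the wrist force passes 120 N, or if a joint passes its speed limit or range.

### The arm

A 6-joint arm with a two-finger parallel gripper is mounted at the origin on the work surface. World frame = base frame: x ahead of the robot, y to its left, z up, the work surface at z = 0. Lengths are in m, angles in rad, forces in N, time in s.
With the tool pointing down it reaches from about 0.35 to 0.775 m from the base axis. Payload 5.5 kg.
Tool frame: the origin (TCP) lies at the very end of the fingers, on their centre line; the grasp point (between the pads) lies 19 mm behind it; z points along the fingers, y is the direction in which the jaws open and shut (so a half turn about z gives the same grasp; the last joint's range is limited). The gripper opens to 85 mm and grips with 20 to 120 N. Pads are 22 mm wide; open, the fingers measure 114 mm over their backs; the gripper's body (76 mm by 85 mm) begins 54 mm behind the grasp point. The pads swing forward as they close: fully open they stand 13 mm farther back than shut.
Start: joints at [1.077, 0.313, 0.046, 1.304, 0, 1.431], TCP at [0.199, 0.539, 0.231] pointing down, gripper open.
Joint ranges: [-2.76, 2.76], [-0.86, 1.69], [-1.03, 1.26], [-2.2, 2.34], [-1.47, 1.5], [-3.14, 3.14]. Speed limits (rad/s): [2.57, 2.57, 3.14, 3.14, 3.14, 3.14].

### API

Orientations are given as a unit quaternion [w, x, y, z].
In Python, from workcell import get_state, imaging, env, spotter gives the robot as it stands.
- The arm moves only by the tool play_rows, never from a script. Its argument "moves" is a list of rows, each an object with "claw": the finger opening in cm, from 0 to 8.54; "delta_pos": the shift along the tool's x, y, z in cm, a list of three; "twist": the turn about the tool's z in degrees. A call has 1 to 12 rows; each row is the pose to reach, as a shift and turn from the pose commanded when the call began, along the tool's axes at that moment; what a row does not reach only later rows make up. A row lasts 1/8 s, in which the tool goes at most 62.5 mm and 10.7 degrees, less where a joint would pass 70% of its speed; a pose out of reach is approached as far as the arm can. A call with a gripper value outside its range is refused whole. The fingers move at their own pace and stop on an object; "force" is the grip in N (left out, the last holds). Time passes only in rows, so rows that repeat a pose let the fingers close. It gives the time, the measured TCP pose, the force and the opening at its end, in the units of the state.
- get_state(): the state, without advancing time (a new reading comes with each control period).
- imaging.read_camera(name): name is "scene" or "top" or "wrist"; returns the picture (384x512x3 uint8, red, green, blue); there is no depth.
- imaging.camera_info(name): a dict with "fx", "fy", "cx", "cy" (pixels), "k1" (the pictures are not rectified: a ray, as slopes to the right and down, at radius r is drawn at 1 + k1 r^2 times it, then the intrinsics apply), "world_to_cam" (4x4, takes a point from world to camera coordinates). Camera axes: x right, y down, z forward; pixel columns grow to the right and rows downward; lengths in m; the calibration is good to about 2 mm. A picture is of the moment at which its call begins: read the wrist's pose just before it. camera_info takes no time and is no camera call; for the wrist camera it gives the pose at the moment of the call.
- env.hand_in(): hands the job in, once; it reports no verdict.
Trained networks look in the newest picture that a camera, given by its name, has taken for a name from the list of things; names that differ only in an ending like _2 or _b are one class to them, and where a whole thing is asked for, a point or a joint stands for the part that bears it (a point fixed in the world has none). Each returns a list of dicts, best first, with "conf" (0 to 1); they miss things now and then, are a little off and sometimes report something else, mostly with a low value. They report only what shows in the picture. A call takes as long as a camera call.
- spotter.spot_in(camera, query): "extent" ([left, top, right, bottom] in pixels, round what is visible of it).
The state is a dict: "clock": time; "joint_pos": joint angles; "qvel": joint speeds; "tau": joint torques, N m; "tcp_pos": TCP position; "orientation": TCP orientation; "wrist_force": force on the tool from outside, world axes, zero at the start; "ft_torque": the same for the moment, N m; "finger_gap": finger opening in m.
Only numpy, scipy, OpenCV 4.12 (cv2) and the standard library are available. Lean on these libraries where they do the work, as an engineer would, in place of code of your own. Each camera call takes 0.05 s, during which the arm holds its last target. There are 200 camera calls.

## Working session

There is one attempt and no reset: what is moved stays moved. The work goes in short steps, Python scripts to look and compute and a tool call to move; the robot and the scene stay as the last step left them, time stands still between calls to the robot, and variables do not carry over. Pictures are saved under pics/ and viewed, about 8 in all and at most 12, crops included, and the job is handed in when it is done.

Besides the shell and the picture viewer there is one more tool, called after ">>>" in YAML: its name, and indented under it one key for each argument. play_rows: Moves the arm, as the interface text tells. Its arguments: {"type":"object","properties":{"moves":{"type":"array"},"force":{"type":"number"}},"required":["moves"]}

```bash
mkdir -p pics; ls
python3 - <<'E'
from workcell import get_state, imaging, env, spotter
import cv2
s=get_state();print(s)
for c in("scene","top"):
    im=imaging.read_camera(c);cv2.imwrite(f"pics/{c}0.png",im[:,:,::-1])
    i=imaging.camera_info(c);print(c,{k:(v if k!='world_to_cam' else v) for k,v in i.items()})
    for q in("valve_box","cover_handle","index_mark","bolt_knob","spanner","tee_fitting","cover"):
        print(c,q,[(d["extent"],d["conf"]) for d in spotter.spot_in(c,q)[:2]])
E
```

```text
pics
{'clock': 0.0, 'joint_pos': array([1.07740488e+00, 3.14037472e-01, 4.49936672e-02, 1.30357786e+00,
       2.72951047e-05, 1.43120888e+00]), 'qvel': array([ 0.00113835,  0.00089243,  0.00036961,  0.00057446, -0.00054572,
        0.00093652]), 'tau': array([-2.49777740e-04, -4.80632293e+01,  2.98529971e+01,  1.95403537e-02,
        1.56258457e-04, -2.29901781e-05]), 'tcp_pos': array([0.19897816, 0.53894884, 0.23039377]), 'orientation': array([-2.97021853e-04,  1.75980713e-01,  9.84393191e-01, -8.63092912e-04]), 'wrist_force': array([-0.01758805, -0.25956047, -0.17713402]), 'ft_torque': array([-0.08116986,  0.02315198, -0.0028131 ]), 'finger_gap': 0.08556285421427444}
scene {'fx': 369.6919056850373, 'fy': 369.6919056850373, 'cx': 255.9398710764738, 'cy': 184.80323131029317, 'k1': -0.10488467588341849, 'world_to_cam': array([[ 0.73468649,  0.67840464, -0.00170671, -0.40853906],
       [ 0.5804867 , -0.62994309, -0.51595241, -0.26465748],
       [-0.35109964,  0.37807254, -0.85661555,  1.6141617 ],
       [ 0.        ,  0.        ,  0.        ,  1.        ]])}
scene valve_box [([213.
[... 390 characters left out ...]
2, 'fy': 403.7040068176682, 'cx': 261.85301496359006, 'cy': 193.5131057229542, 'k1': 0.035692947077540255, 'world_to_cam': array([[-0.0197668 , -0.99980004,  0.00302558,  0.01251669],
       [-0.99655219,  0.01945852, -0.08065413,  0.54699314],
       [ 0.08057913, -0.00460942, -0.99673756,  1.29999641],
       [ 0.        ,  0.        ,  0.        ,  1.        ]])}
top valve_box [([198.3, 130.1, 296.0, 247.4], 0.9)]
top cover_handle [([291.6, 148.2, 297.6, 170.1], 0.6)]
top index_mark []
top bolt_knob [([286.8, 189.4, 294.1, 212.1], 0.4)]
top spanner [([308.2, 136.2, 330.9, 177.8], 0.83)]
top tee_fitting [([307.9, 215.4, 322.4, 233.2], 0.49)]
top cover [([214.5, 138.0, 297.7, 243.6], 0.85)]
```

Run:
```python
import cv2,numpy as np
a=cv2.imread("pics/scene0.png")[90:280,170:340];b=cv2.imread("pics/top0.png")[110:260,180:350]
cv2.imwrite("pics/s1.png",cv2.resize(a,None,fx=3.1,fy=3.1,interpolation=2))
cv2.imwrite("pics/t1.png",cv2.resize(b,None,fx=4,fy=4,interpolation=2))
```

```text
(no output)
```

View pics/s1.png

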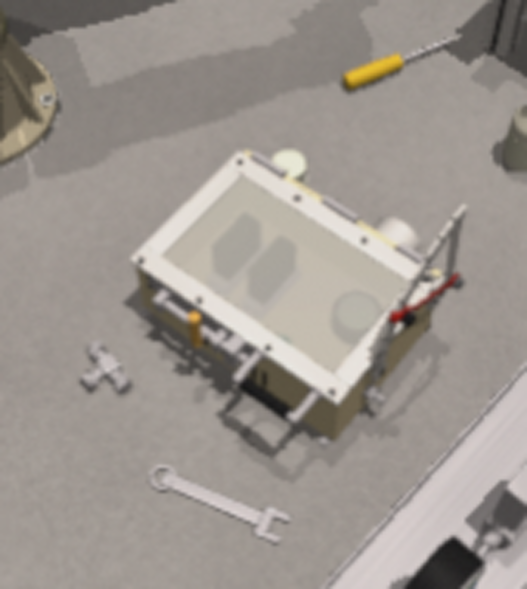

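View pics/t1.png

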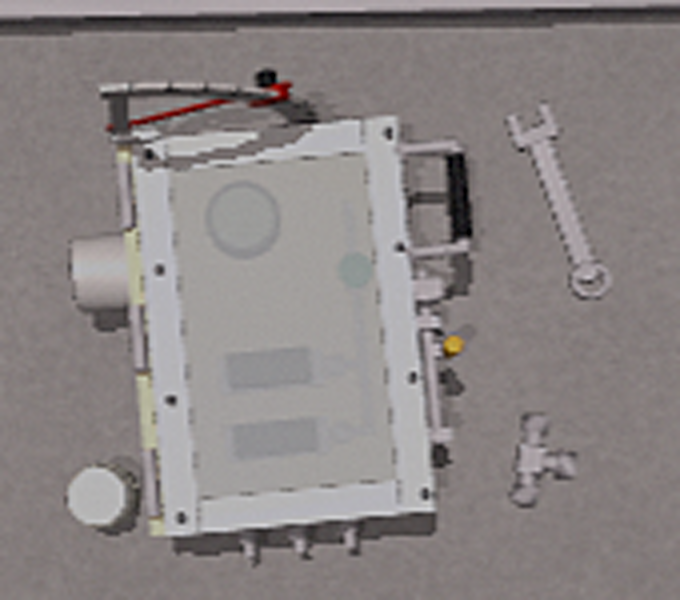

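```bash
cat > h.py <<'E'
from workcell import get_state, imaging, env, spotter
import numpy as np, cv2
from scipy.optimize import least_squares
def proj(P,i):
    P=np.atleast_2d(P);c=P@i["world_to_cam"][:3,:3].T+i["world_to_cam"][:3,3]
    s=c[:,:2]/c[:,2:];s=s*(1+i["k1"]*(s**2).sum(1,keepdims=True))
    return s*[i["fx"],i["fy"]]+[i["cx"],i["cy"]]
def red(im):
    r,g,b=[im[:,:,k].astype(int) for k in range(3)]
    return (r>90)&(g<0.5*r)&(b<0.6*r)
def b2w(p,L):
    L=np.atleast_2d(L);c,s=np.cos(p[2]),np.sin(p[2])
    return np.c_[p[0]+c*L[:,0]-s*L[:,1],p[1]+s*L[:,0]+c*L[:,1],L[:,2]]
E
python3 - <<'E'
from h import *
I={c:imaging.camera_info(c) for c in("scene","top")}
T=lambda u,v:(180+u/4,110+v/4); S=lambda u,v:(170+u/3.1,90+v/3.1)
L=np.array
obs=[("top",T(395,117),(.152,-.106,.117)),("top",T(436,512),(-.152,-.106,.117)),("top",T(162,532),(-.152,.1,.117)),
("top",T(459,196),(.085,-.148,.12)),
("scene",S(240,152),(-.152,.1,.117)),("scene",S(135,260),(-.152,-.106,.117)),("scene",S(337,400),(.152,-.106,.115))]
def f(p): return np.concatenate([(proj(b2w(p,l),I[c])[0]-uv) for c,uv,l in obs])
r=least_squares(f,[.6,0,0]);p=r.x;print(p,np.degrees(p[2]),r.fun.round(1))
np.save("box.npy",p)
k=b2w(p,[0,-.130,.145]);
# knob x
kt=T(454,343);ks=S(194,318)
for c,uv in(("top",kt),("scene",ks)):
    g=least_squares(lambda q:proj(b2w(p,[q[0],q[1],.145]),I[c])[0]-uv,[0,-.13]);print("knob",c,g.x)
print("handle w",b2w(p,[.085,-.148,.114]))
for c in I:
    im=cv2.imread(f"pics/{c}0.png")[:,:,::-1];m=red(im);ys,xs=np.nonzero(m)
    k=(xs>190)&(xs<330)&(ys<220)&(ys>100);xs,ys=xs[k],ys[k];print(c,len(xs),list(zip(xs,ys)))
    for th in(.5,.6,.7,.8,.9,1.):
        print(th,*[proj(b2w(p,[x,.106-r*np.cos(th),.114+r*np.sin(th)]),I[c])[0].round(1) for x in(.165,.18) for r in(.03,.14)])
E
```

```text
[0.54925588 0.04195106 0.07265161] 4.1626307560546785 [-0.1 -1.  -0.7 -0.6 -0.4  0.8 -0.3 -0.6 -0.1 -1.  -2.  -0.8 -0.3  1.5]
knob top [-0.03018207 -0.13155195]
knob scene [-0.027258   -0.13170916]
handle w [[ 0.64477463 -0.09948856  0.114     ]]
scene 17 [(np.int64(316), np.int64(179)), (np.int64(315), np.int64(180)), (np.int64(314), np.int64(181)), (np.int64(315), np.int64(181)), (np.int64(313), np.int64(182)), (np.int64(299), np.int64(190)), (np.int64(300), np.int64(190)), (np.int64(301), np.int64(190)), (np.int64(297), np.int64(191)), (np.int64(298), np.int64(191)), (np.int64(299), np.int64(191)), (np.int64(296), np.int64(192)), (np.int64(297), np.int64(192)), (np.int64(298), np.int64(192)), (np.int64(299), np.int64(192)), (np.int64(296), np.int64(193)), (np.int64(297), np.int64(193))]
0.5 [313.  183.7] [298.7 195. ] [316.5 186. ] [302.4 197.4]
0.6 [313.3 183. ] [300.4 191.6] [316.8 185.3] [304.1 194.1]
0.7 [313.7 182.3] [302.2 188.2] [317.2 184.6] [306.  190.7]
0.8 [314.1 181.6] [304.2 184.6] [317.6 183.9] [308.  187.1]
0.9 [314.5 180.9] [306.3 181. ] [318.  183.2] [310.2 183.4]
[... 752 characters left out ...]
26), np.int64(137)), (np.int64(227), np.int64(137)), (np.int64(221), np.int64(138)), (np.int64(222), np.int64(138)), (np.int64(223), np.int64(138)), (np.int64(217), np.int64(139)), (np.int64(218), np.int64(139)), (np.int64(219), np.int64(139)), (np.int64(213), np.int64(140)), (np.int64(214), np.int64(140)), (np.int64(207), np.int64(141))]
0.5 [217.6 138.8] [248.7 131.9] [217.2 133.9] [248.3 126.8]
0.6 [217.  138.6] [246.1 131.2] [216.6 133.8] [245.6 126.1]
0.7 [216.3 138.5] [243.  130.5] [215.9 133.7] [242.5 125.4]
0.8 [215.6 138.4] [239.5 130. ] [215.2 133.6] [239.  124.8]
0.9 [214.8 138.4] [235.6 129.5] [214.3 133.5] [235.1 124.3]
1.0 [213.9 138.3] [231.3 129.2] [213.5 133.4] [230.9 123.9]
```

>>> play_rows:
  moves:
    - {"claw": 0, "delta_pos": [-55.5, -46.3, 0], "twist": -24.5}
    - {"claw": 0, "delta_pos": [-55.5, -46.3, 0], "twist": -24.5}
    - {"claw": 0, "delta_pos": [-55.5, -46.3, 0], "twist": -24.5}
    - {"claw": 0, "delta_pos": [-55.5, -46.3, 0], "twist": -24.5}
    - {"claw": 0, "delta_pos": [-55.5, -46.3, 0], "twist": -24.5}
    - {"claw": 0, "delta_pos": [-55.5, -46.3, 0], "twist": -24.5}
    - {"claw": 0, "delta_pos": [-55.5, -46.3, 0], "twist": -24.5}
    - {"claw": 0, "delta_pos": [-55.5, -46.3, 0], "twist": -24.5}
    - {"claw": 0, "delta_pos": [-55.5, -46.3, 0], "twist": -24.5}
    - {"claw": 0, "delta_pos": [-55.5, -46.3, 0], "twist": -24.5}
    - {"claw": 0, "delta_pos": [-55.5, -46.3, 0], "twist": -24.5}
    - {"claw": 0, "delta_pos": [-55.5, -46.3, 0], "twist": -24.5}

```text
clock: 2.3
tcp_pos: [0.5606, -0.09, 0.2312]
orientation: [0.0, -0.036, 0.999, -0.0]
wrist_force: [0.2, 0.1, -0.3]
finger_gap: 0.0001
```

```bash
cat >> h.py <<'E'
def st():
    s=get_state();p=np.load("box.npy");t=s["tcp_pos"];q=s["orientation"]
    c,n=np.cos(p[2]),np.sin(p[2]);d=t[:2]-p[:2]
    from scipy.spatial.transform import Rotation as R
    M=R.from_quat(np.r_[q[1:],q[0]]).as_matrix()
    print("t",round(s["clock"],2),"tcp",t.round(4),"local",np.round([c*d[0]+n*d[1],-n*d[0]+c*d[1],t[2]],4),"F",s["wrist_force"].round(1),"gap",round(s["finger_gap"],4),"yaw y",round(np.degrees(np.arctan2(M[1,1],M[0,1])),1),"x",M[:,0].round(3))
    return s,M
E
python3 - <<'E'
from h import *
st();i=imaging.camera_info("wrist");im=imaging.read_camera("wrist");cv2.imwrite("pics/w1.png",im[:,:,::-1])
print(i)
p=np.load("box.npy")
print(proj(b2w(p,[[-.029,-.13,.145],[.085,-.148,.114],[.152,-.106,.117]]),i))
E
```

```text
t 2.3 tcp [ 0.5606 -0.09    0.2312] local [ 0.0017 -0.1324  0.2312] F [ 0.2  0.1 -0.3] gap 0.0001 yaw y 94.1 x [-0.997 -0.072 -0.001]
{'fx': 306.3246715414204, 'fy': 306.3246715414204, 'cx': 256.9758475793962, 'cy': 195.01236869020525, 'k1': -0.00940475192982533, 'world_to_cam': array([[-0.07142295,  0.99744555, -0.00106808,  0.13052606],
       [ 0.94883254,  0.06827212,  0.3083111 , -0.5647491 ],
       [ 0.30759645,  0.02100706, -0.95128499,  0.2098212 ],
       [ 0.        ,  0.        ,  0.        ,  1.        ]])}
[[260.85712377 164.09572048]
 [241.66811266 272.55916205]
 [283.33905527 330.75642953]]
```

View pics/w1.png

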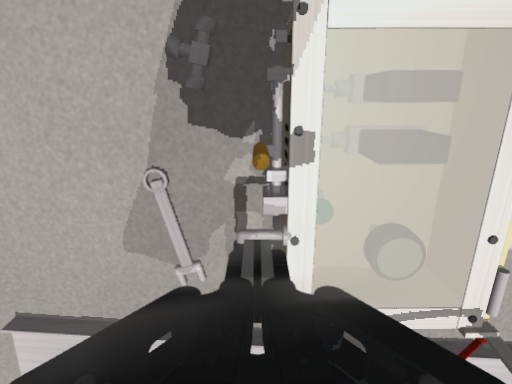

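>>> play_rows:
  moves:
    - {"claw": 0, "delta_pos": [0, 0, 6], "twist": 0}
    - {"claw": 0, "delta_pos": [0, 0, 11.3], "twist": 0}
    - {"claw": 0, "delta_pos": [0, 0, 11.3], "twist": 0}
    - {"claw": 0, "delta_pos": [1, 0, 11.3], "twist": 0}
    - {"claw": 0, "delta_pos": [2, 0, 11.3], "twist": 0}
    - {"claw": 0, "delta_pos": [3, 0, 11.3], "twist": 0}
    - {"claw": 0, "delta_pos": [4, 0, 11.3], "twist": 0}
    - {"claw": 0, "delta_pos": [4.7, 0, 11.3], "twist": 0}
    - {"claw": 0, "delta_pos": [5.3, 0, 11.3], "twist": 0}
    - {"claw": 0, "delta_pos": [5.6, 0, 11.3], "twist": 0}
    - {"claw": 0, "delta_pos": [5.6, 0, 11.3], "twist": 0}

```text
clock: 3.72
tcp_pos: [0.503, -0.0913, 0.118]
orientation: [-0.001, -0.037, 0.999, 0.0]
wrist_force: [-0.1, 0.7, -0.5]
finger_gap: -0.0002
```

Run:
```python
from h import *
st();i=imaging.camera_info("wrist");im=imaging.read_camera("wrist");cv2.imwrite("pics/w2.png",im[:,:,::-1])
```

```text
t 3.73 tcp [ 0.503  -0.0913  0.118 ] local [-0.0558 -0.1295  0.118 ] F [-0.1  0.7 -0.5] gap -0.0002 yaw y 94.2 x [-0.997 -0.074  0.001]
```

View pics/w2.png

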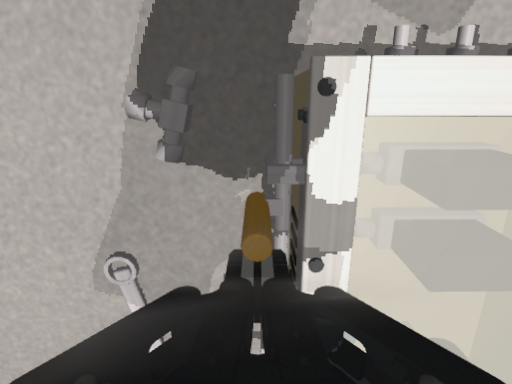

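>>> play_rows:
  moves:
    - {"claw": 0, "delta_pos": [0.2, 0, 0], "twist": 0}
    - {"claw": 0, "delta_pos": [0.4, 0, 0], "twist": 0}
    - {"claw": 0, "delta_pos": [0.4, 0, 0], "twist": 0}

```text
clock: 4.15
tcp_pos: [0.5017, -0.0913, 0.1181]
orientation: [0.002, -0.037, 0.999, 0.001]
wrist_force: [7.6, 1.9, -5.8]
finger_gap: -0.0
```

Run:
```python
from h import *
st()
```

```text
t 4.15 tcp [ 0.5017 -0.0913  0.1181] local [-0.0571 -0.1295  0.1181] F [ 7.6  1.9 -5.8] gap -0.0 yaw y 94.3 x [-0.997 -0.074 -0.004]
```

>>> play_rows:
  moves:
    - {"claw": 0, "delta_pos": [-1.5, 0, 0], "twist": 0}
    - {"claw": 0, "delta_pos": [-1.5, 0, -6], "twist": 0}
    - {"claw": 0, "delta_pos": [-1.5, 0, -12], "twist": 0}
    - {"claw": 0, "delta_pos": [-8, 23, -13.2], "twist": -90}
    - {"claw": 0, "delta_pos": [-8, 23, -13.2], "twist": -90}
    - {"claw": 0, "delta_pos": [-8, 23, -13.2], "twist": -90}
    - {"claw": 0, "delta_pos": [-8, 23, -13.2], "twist": -90}
    - {"claw": 0, "delta_pos": [-8, 23, -13.2], "twist": -90}
    - {"claw": 0, "delta_pos": [-8, 23, -13.2], "twist": -90}
    - {"claw": 0, "delta_pos": [-8, 23, -13.2], "twist": -90}
    - {"claw": 0, "delta_pos": [-8, 23, -13.2], "twist": -90}
    - {"claw": 0, "delta_pos": [-8, 23, -13.2], "twist": -90}

```text
clock: 5.65
tcp_pos: [0.5624, 0.1438, 0.2499]
orientation: [0.001, 0.734, -0.679, -0.0]
wrist_force: [-0.5, 0.3, 0.3]
finger_gap: 0.0001
```

Run:
```python
from h import *
import pickle
st();i=imaging.camera_info("wrist");im=imaging.read_camera("wrist");cv2.imwrite("pics/w3.png",im[:,:,::-1])
pickle.dump(i,open("w3.pkl","wb"))
p=np.load("box.npy")
for th in(.5,.6,.7,.8): print(th,*[proj(b2w(p,[.165,.106-r*np.cos(th),.114+r*np.sin(th)]),i)[0].round(1) for r in(.03,.14)])
```

```text
t 5.65 tcp [0.5624 0.1438 0.2499] local [0.0205 0.1006 0.2499] F [-0.5  0.3  0.3] gap 0.0001 yaw y -175.6 x [ 0.077 -0.997  0.   ]
0.5 [ 91.5 165.4] [23.8 31.6]
0.6 [ 90.3 167.8] [12.  41.4]
0.7 [ 89.2 170.5] [ 0.7 54.5]
0.8 [ 88.3 173.4] [-9.9 71.2]
```

View pics/w3.png

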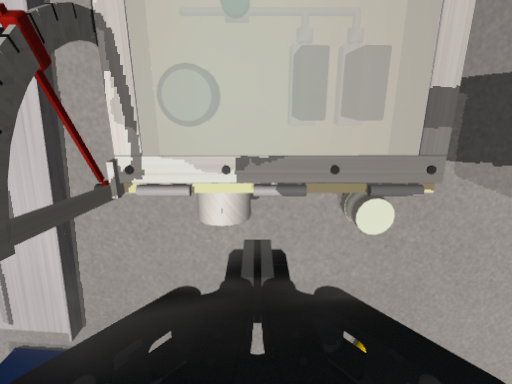

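Run:
```python
from h import *
import pickle
i=pickle.load(open("w3.pkl","rb"));p=np.load("box.npy")
im=cv2.imread("pics/w3.png")[:,:,::-1];m=red(im)
pts=[]
for y in range(80,178,3):
    x=np.nonzero(m[y,30:120])[0]+30
    if len(x): pts.append((x.mean(),y,len(x)))
pts=np.array(pts);print(pts[::5])
def line(th,X,p=p,c=i):
    a,b=proj(b2w(p,[[X,.106-r*np.cos(th),.114+r*np.sin(th)] for r in(.02,.12)]),c);d=(b-a)/np.linalg.norm(b-a)
    return a,np.array([-d[1],d[0]])
def f(q,pp=pts,c=i,p=p):
    a,n=line(q[0],q[1],p,c);return (pp[:,:2]-a)@n
r=least_squares(f,[.6,.16]);print("wrist",r.x,np.abs(r.fun).max())
for d in([.002,0,0],[0,.002,0],[0,0,.01]):
    print(d,least_squares(lambda q:f(q,p=p+np.array(d)),[.6,.16]).x)
for c,xr,yr in(("top",(205,240),(134,143)),("scene",(294,318),(178,195))):
    ii=imaging.camera_info(c);im=cv2.imread(f"pics/{c}0.png")[:,:,::-1].astype(int)
    w=np.clip(im[:,:,0]-np.maximum(im[:,:,1],im[:,:,2])-25,0,None)
    P=[]
    for x in range(*xr):
        col=w[yr[0]:yr[1],x]
        if col.sum()>30:P.append((x,(col*np.arange(*yr)).sum()/col.sum()))
    P=np.array(P)
    for X in(.16,r.x[1],.17):
        a=least_squares(lambda q:f([q[0],X],P,ii),[.6]);print(c,X,a.x,np.abs(a.fun).mean())
print(proj(b2w(p,[[-.152,.1,.117],[.152,.1,.117],[-.15,.106,.114],[.15,.106,.114]]),i))
```

```text
[[ 38.5  80.    4. ]
 [ 47.5  95.    4. ]
 [ 56.5 110.    4. ]
 [ 65.5 125.    4. ]
 [ 75.  140.    3. ]
 [ 84.  155.    3. ]
 [ 93.  170.    3. ]]
wrist [0.5940963  0.16386542] 0.2511952226254398
[0.002, 0, 0] [0.59410462 0.16193392]
[0, 0.002, 0] [0.59398289 0.1628516 ]
[0, 0, 0.01] [0.58334903 0.16422007]
top 0.16 [0.72874556] 0.48816427810898716
top 0.16386542059369077 [0.5572504] 0.14380132731358156
top 0.17 [0.17639638] 0.8198610283306945
scene 0.16 [0.59913742] 0.3613829393043264
scene 0.16386542059369077 [0.65915251] 0.43248815320264083
scene 0.17 [0.73148993] 0.9106320042438102
[[438.95452465 185.28115876]
 [115.04709432 184.15904615]
 [433.93709684 190.43800704]
 [119.39410125 189.37379475]]
```

>>> play_rows:
  moves:
    - {"claw": 3.4, "delta_pos": [24.9, -6.5, 0], "twist": 90}
    - {"claw": 3.4, "delta_pos": [24.9, -6.5, 0], "twist": 90}
    - {"claw": 3.4, "delta_pos": [24.9, -6.5, 0], "twist": 90}
    - {"claw": 3.4, "delta_pos": [24.9, -6.5, 0], "twist": 90}
    - {"claw": 3.4, "delta_pos": [24.9, -6.5, 0], "twist": 90}
    - {"claw": 3.4, "delta_pos": [24.9, -6.5, 0], "twist": 90}
    - {"claw": 3.4, "delta_pos": [24.9, -6.5, 0], "twist": 90}
    - {"claw": 3.4, "delta_pos": [24.9, -6.5, 0], "twist": 90}
    - {"claw": 3.4, "delta_pos": [24.9, -6.5, 5], "twist": 90}
    - {"claw": 3.4, "delta_pos": [24.9, -6.5, 11], "twist": 90}
    - {"claw": 3.4, "delta_pos": [24.9, -6.5, 11], "twist": 90}

```text
clock: 7.08
tcp_pos: [0.641, -0.0985, 0.1343]
orientation: [-0.006, -0.037, 0.999, 0.002]
wrist_force: [-1.1, 0.9, 0.6]
finger_gap: 0.0341
```

Run:
```python
from h import *
st();i=imaging.camera_info("wrist");im=imaging.read_camera("wrist")
print([(d["extent"],d["conf"]) for d in spotter.spot_in("wrist","cover_handle")[:2]])
t=imaging.read_camera("top")[120:220,240:340]
a=cv2.resize(im[190:330,170:340],(728,600));b=cv2.resize(t,(500,500));
cv2.imwrite("pics/w4.png",cv2.resize(im[180:340,170:340],None,fx=3.5,fy=3.5)[:,:,::-1]);cv2.imwrite("pics/t4.png",b[:,:,::-1])
p=np.load("box.npy");print(proj(b2w(p,[[.052,-.148,.114],[.118,-.148,.114],[.045,-.106,.114],[.085,-.106,.117]]),i)-[170,180])
```

```text
t 7.08 tcp [ 0.641  -0.0985  0.1343] local [ 0.0814 -0.1467  0.1343] F [-1.1  0.9  0.6] gap 0.0341 yaw y 94.2 x [-0.997 -0.073  0.012]
[([240.4, 188.5, 270.8, 301.5], 0.73)]
[[ 85.52889104  11.8233514 ]
 [ 85.67489797 113.32818442]
 [161.49132876  -0.38321786]
 [157.74254797  67.54759849]]
```

View pics/w4.png

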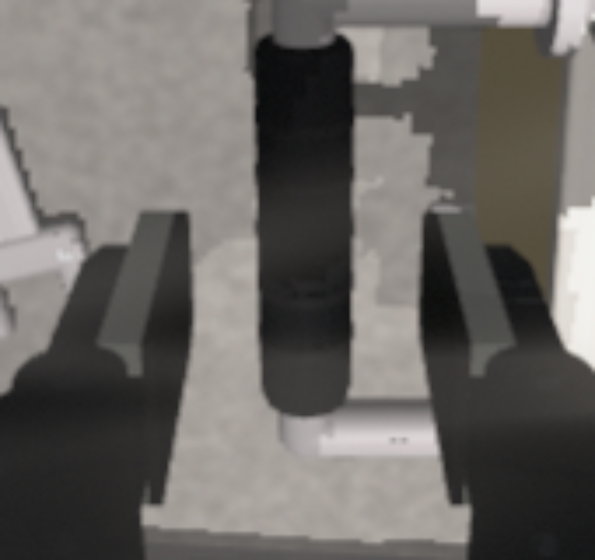

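>>> play_rows:
  force: 50
  moves:
    - {"claw": 3.4, "delta_pos": [0, 0, 2], "twist": 0}
    - {"claw": 3.4, "delta_pos": [0, 0, 4.5], "twist": 0}
    - {"claw": 3.4, "delta_pos": [0, 0, 4.5], "twist": 0}
    - {"claw": 3.4, "delta_pos": [0, 0, 4.5], "twist": 0}
    - {"claw": 0.5, "delta_pos": [0, 0, 4.5], "twist": 0}
    - {"claw": 0.5, "delta_pos": [0, 0, 4.5], "twist": 0}
    - {"claw": 0.5, "delta_pos": [0, 0, 4.5], "twist": 0}
    - {"claw": 0.5, "delta_pos": [0, 0, 4.5], "twist": 0}

```text
clock: 8.22
tcp_pos: [0.647, -0.0983, 0.0975]
orientation: [0.002, -0.038, 0.999, 0.001]
wrist_force: [0.3, 5.9, 4.1]
finger_gap: 0.0142
```

Run:
```python
from h import *
st()
```

```text
t 8.22 tcp [ 0.647  -0.0983  0.0975] local [ 0.0873 -0.1469  0.0975] F [0.3 5.9 4.1] gap 0.0142 yaw y 94.3 x [-0.997 -0.075 -0.004]
```

>>> play_rows:
  moves:
    - {"claw": 0.5, "delta_pos": [0, 0.05, -1.5], "twist": 0}
    - {"claw": 0.5, "delta_pos": [0, 0.2, -3.0], "twist": 0}
    - {"claw": 0.5, "delta_pos": [0, 0.4, -4.5], "twist": 0}
    - {"claw": 0.5, "delta_pos": [0, 0.75, -6.0], "twist": 0}
    - {"claw": 0.5, "delta_pos": [0, 1.15, -7.5], "twist": 0}
    - {"claw": 0.5, "delta_pos": [0, 1.65, -8.9], "twist": 0}
    - {"claw": 0.5, "delta_pos": [0, 2.2, -10.3], "twist": 0}
    - {"claw": 0.5, "delta_pos": [0, 2.75, -11.5], "twist": 0}
    - {"claw": 0.5, "delta_pos": [0, 3.1, -12.2], "twist": 0}
    - {"claw": 0.5, "delta_pos": [0, 3.1, -12.2], "twist": 0}

```text
clock: 9.48
tcp_pos: [0.6445, -0.0678, 0.2185]
orientation: [0.002, -0.038, 0.999, 0.001]
wrist_force: [5.6, 2.9, -4.9]
finger_gap: 0.014
```

Run:
```python
from h import *
st();im=imaging.read_camera("scene");cv2.imwrite("pics/s5.png",cv2.resize(im[130:250,190:350],None,fx=5,fy=5,interpolation=2)[:,:,::-1])
im=imaging.read_camera("wrist");cv2.imwrite("pics/w5.png",im[:,:,::-1])
```

```text
t 9.47 tcp [ 0.6445 -0.0678  0.2185] local [ 0.087  -0.1163  0.2185] F [ 5.6  2.9 -4.9] gap 0.014 yaw y 94.3 x [-0.997 -0.075 -0.003]
```

View pics/s5.png

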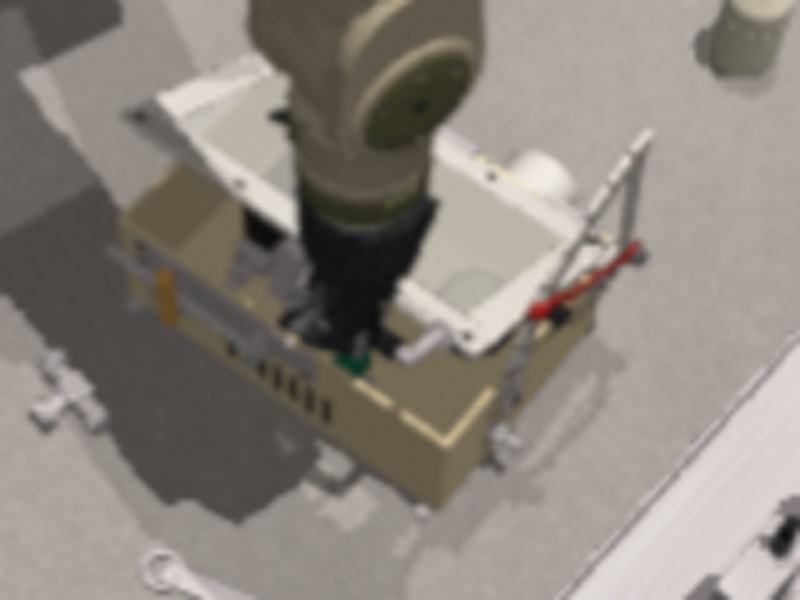

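View pics/w5.png

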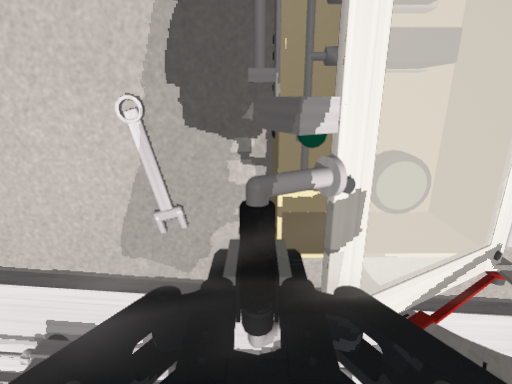

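>>> play_rows:
  moves:
    - {"claw": 0.5, "delta_pos": [0, 0.3, -0.5], "twist": 0}
    - {"claw": 0.5, "delta_pos": [0, 0.6, -1.1], "twist": 0}
    - {"claw": 0.5, "delta_pos": [0, 0.9, -1.6], "twist": 0}
    - {"claw": 0.5, "delta_pos": [0, 1.25, -2.1], "twist": 0}
    - {"claw": 0.5, "delta_pos": [0, 1.25, -2.1], "twist": 0}
    - {"claw": 0.5, "delta_pos": [0, 1.25, -2.1], "twist": 0}
    - {"claw": 0.5, "delta_pos": [0, 1.25, -2.1], "twist": 0}

```text
clock: 10.45
tcp_pos: [0.6435, -0.0556, 0.2387]
orientation: [0.001, -0.037, 0.999, 0.001]
wrist_force: [5.4, 3.9, -4.7]
finger_gap: 0.0141
```

Run:
```python
from h import *
s,M=st();dz=s["tcp_pos"][2]-.0975;print("theta",np.arcsin(dz/.254))
p=np.load("box.npy");c=imaging.camera_info("wrist");im=imaging.read_camera("wrist")
sc=imaging.read_camera("scene");ci=imaging.camera_info("scene")
def line(X,th,h=0):return b2w(p,[[X,.106-r*np.cos(th)+h*np.sin(th),.114+r*np.sin(th)+h*np.cos(th)] for r in(.01,.07,.14,.212)])
print("edge",proj(line(.152,.594,.003),c).round(1).tolist(),"idx",proj(line(.1639,.594),c).round(1).tolist())
def draw(im,c,x0,y0,x1,y1,k):
    a=cv2.resize(im[y0:y1,x0:x1],None,fx=k,fy=k,interpolation=2)[:,:,::-1].copy()
    for L,col in((line(.152,.594,.003),(255,0,0)),(line(.152,.64,.003),(0,255,0)),(line(.1639,.594),(0,255,255))):
        q=((proj(L,c)-[x0,y0]+.5)*k).astype(int)
        for u in q: cv2.circle(a,tuple(map(int,u)),3,col,-1)
    return a
A=draw(im,c,352,200,512,384,3);B=draw(sc,ci,270,150,330,219,4.9)
h=min(A.shape[0],B.shape[0]);o=np.hstack([A[:h],B[:h]]);print(o.shape);cv2.imwrite("pics/f6.png",o)
```

```text
t 10.45 tcp [ 0.6435 -0.0556  0.2387] local [ 0.087  -0.1041  0.2387] F [ 5.4  3.9 -4.7] gap 0.0141 yaw y 94.3 x [-0.997 -0.075 -0.002]
theta 0.5893427448138271
edge [[470.1, 255.9], [438.2, 275.6], [389.1, 305.8], [317.7, 349.5]] idx [[464.1, 265.4], [432.1, 285.9], [383.4, 316.9], [313.0, 361.5]]
(338, 774, 3)
```

View pics/f6.png

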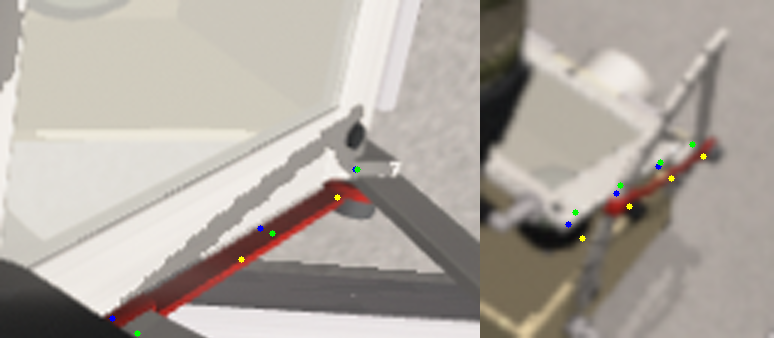

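Run:
```python
from h import *
s,_=st();print(s["qvel"].round(3));print(env.hand_in())
```

```text
t 10.55 tcp [ 0.6435 -0.0557  0.2387] local [ 0.0869 -0.1042  0.2387] F [ 5.4  3.  -5.7] gap 0.0143 yaw y 94.3 x [-0.997 -0.074 -0.002]
[ 0.001 -0.001  0.001  0.     0.001 -0.001]
the job is handed in; nothing more can be done
None
```

I drew the bolt back to its stop with the cover shut, then raised the cover by its handle to the red index. It is still in the gripper, and the job was handed in at about 10.6 s; no verdict is reported.

- **Bolt:** I pushed the brass knob back with closed fingers until the force rose to about 8 N at the stop. A scene picture with the cover raised showed the knob still fully back.
- **Index angle:** A close wrist picture gave 0.594 rad. The distant cameras read 0.557 (top) and 0.659 rad (scene). They see the arm far more coarsely, so I went by the wrist picture.
- **Cover angle:** Worked out from how far the handle rose, it is about 0.589 rad. That is about 0.7 mm below the index at the quadrant. The sideways travel of the handle agrees at 0.588 rad.
- **Alignment:** In the last wrist picture the cover's edge and the red arm run parallel. I could not read the 0.7 mm difference directly from that picture.
- **Hold:** The finger opening is steady at 14 mm on the 16 mm sleeve. I set the grip to 50 N and the arm was at rest.
- **Not measured at the end:** I did not re-measure the index or the bench items after the lift. The arm was planned clear of them, and the pictures showed none of the visible items shifted.

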